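Slide the chopping board out over the waste caddy and push the lemon half through its hole

ROBOT

A 7-joint arm with a two-finger parallel gripper is mounted at the origin on a cart in front of the work surface, level with it; the furniture and walls round the work are solid. World frame = base frame: x ahead of the robot, y to its left, z up, the work surface at z = 0. Lengths are in m, angles in rad, forces in N, time in s.
With the tool pointing down it reaches from about 0.4 to 0.925 m from the base axis. Payload 4.1 kg.
Tool frame: the origin (TCP) lies at the very end of the fingers, on their centre line; the grasp point (between the pads) lies r.hold_point_z behind it (r.hold_point_z is the distance from the TCP to the grasp point, in m); z points along the fingers, y is the line along which they close (so a half turn about z gives the same grasp; the last joint's range is limited). The gripper opens to 85 mm and grips with 20 to 120 N. Pads are 22 mm wide; open, the fingers measure 114 mm over their backs; the gripper's body (76 mm by 85 mm) begins 54 mm behind the grasp point. The pads swing forward as they close: fully open they stand 13 mm farther back than shut.
Start: joints at [1.223, 0.398, 0.045, 1.537, -0.019, 1.207, -0.051], TCP at [0.16, -0.63, 0.231] pointing down, gripper open.
Joint ranges: [-2.82, 2.82], [-0.49, 2.23], [-1.37, 1.46], [0, 2.46], [-1.36, 4.5], [0.23, 2], [-2.94, 2.94]. Speed limits (rad/s): [2.57, 2.57, 3.14, 3.14, 3.14, 3.14, 3.14].

INTERFACE

Orientations are given as a rotation vector (axis times angle).
In Python, from bench import r gives the robot as it stands.
- The arm moves only by the tool move_arm, never from a script. Its argument "deltas" is a list of rows, each a list of 3 entries, a list of its own where there are three numbers: the opening, from 0 (shut) to 1 (fully open), then the shift along the world's x, y, z in mm, then the turn about the world's z in degrees. In form: [[hand, [dx, dy, dz], twist], ...]. A call has 1 to 20 rows; each row shifts and turns the commanded pose from where the row before left it; what a row does not reach is not made up. A row lasts 1/10 s, in which the tool goes at most 50 mm and 8.59 degrees, less where a joint would pass 70% of its speed; a pose out of reach is approached as far as the arm can. A call with a gripper value outside its range is refused whole. The fingers move at their own pace and stop on an object; "newtons" is the grip in N (left out, the last holds). Time passes only in rows, so rows that do not move let the fingers close. It gives the time, the measured TCP pose, the force, the opening and the grip force at its end, in the units of the state.
- r.observe(): the state, without advancing time (a new reading comes with each control period).
- r.grab_frame(name): name is "side" or "top"; returns (picture, depth): 384x512x3 uint8, red, green, blue; 384x512 float32, m along the optical axis (not along the pixel's ray), 0 where there is no reading.
- r.calibration(name): a dict with "fovy" (degrees; the focal length in pixels is half the picture's height over the tangent of half this angle, whatever the lens; pixels are square), "cx", "cy" (the principal point, pixels), "k1" (the pictures are not rectified: a ray, as slopes to the right and down, at radius r is drawn at 1 + k1 r^2 times it, then the intrinsics apply), "world_to_cam" (4x4, takes a point from world to camera coordinates). Camera axes: x right, y up, looking along -z (the intrinsics and any distortion apply to the point x, -y, -z); pixel columns grow to the right and rows downward; lengths in m; the calibration is good to about 2 mm. A picture is of the moment at which its call begins. calibration takes no time and is no camera call.
- r.close_job(): hands the job in; it is judged then, once.
The state is a dict: "clock": time; "q": joint angles; "joint_velocities": joint speeds; "effort": joint torques, N m; "position": TCP position; "tool_rot": TCP orientation; "wrist_force": force on the tool from outside, world axes, zero at the start; "wrist_torque": the same for the moment, N m; "opening": opening from 0.0 (shut) to 1.0 (fully open); "finger_force": force on a finger pad.
Only numpy, scipy, OpenCV 4.12 (cv2) and the standard library are available. Lean on these libraries where they do the work, as an engineer would, in place of code of your own. Each camera call takes 0.05 s, during which the arm holds its last target. There are 200 camera calls.

TASK

Without gripping or lifting anything, push the chopping board along the worktop until it sticks out over the right-hand edge, square to it, with the whole of its waste hole above the open mouth of the caddy that hangs beside it. Then, with the board left there, push the squeezed lemon half across the board so that it drops through the hole into the caddy. Leave the other things on the worktop where they stand.

Things in the scene. Friction and masses are not known exactly. Their poses are not given: they have to be found in the camera images.
- board: Pale wooden chopping board lying flat on the worktop (its top: z = 0): 160 along its x, 350 along its y, 14 thick, 0.4 to 0.65 kg; slides under 2 to 5 N. Origin: centre of the underside of its outline. A waste hole goes through near its -y end (at the robot's right). Corners rounded, radius 10. Starts up to 0.15 rad askew. Balances 14 to +y of its origin: lies flat when slid out unless the free end is pressed.
- board_hole (a point): Centre of the board's rectangular waste hole (85 along x, 70 along y, thin steel trim), level with the board's top: 122 from the board's origin towards its -y end, 14 above its underside. The strip of wood beyond the hole is 18 wide.
- caddy: Grey open-topped waste caddy, held rigidly on two steel arms out of the cabinet's side, beside the worktop's right-hand edge (straight, along x at y = -0.300); starts vary along it and in the gap to it (3 to 45), then it never moves. Outside 200 along x, 120 along y, 130 high; mouth 192 x 112. Rim 15 below the worktop's top. Origin: centre of its underside; axes parallel to the world's.
- caddy_mouth (a point): Centre of the caddy's mouth, level with its rim (z = -0.015), 130 above the caddy's origin.
- lemon_half: Squeezed lemon half, rigid, a yellow dome lying cut face down on the board: diameter 52, 30 high with a small tip, 35 to 70 g. Sides nearly upright up to 9 above the board, then curving in. Slides easily on the board; rides along when the board is pushed smoothly. Origin: centre of its flat underside.
- spice_right: Spice jar with a dark cap, diameter 41, 105 high, the right one of a pair standing in front of the kettle near the worktop's right edge (mm). Leave alone. Origin: centre of its underside.
- spice_mid: Spice jar with a dark cap, diameter 41, 105 high, the left one of a pair standing in front of the kettle (mm). Leave alone. Origin: centre of its underside.
- salt_shaker: Glass salt shaker with a grey cap, diameter 44, 90 high, in the group on the left of the worktop (mm). Leave alone. Origin: centre of its underside.
- pepper_mill: Dark wooden pepper mill, diameter 58, 160 high, in the group on the left (mm). Leave alone. Origin: centre of its underside.
- jam_jar: Jam jar, diameter 68, 84 high, in the group on the left (mm). Leave alone. Origin: centre of its underside.
- egg_timer: Egg timer, diameter 56, 56 high, on the left near the front (mm). Leave alone. Origin: centre of its underside.
- teaspoon: Steel teaspoon, 130 x 27 x 11, lying flat on the left near the front edge (mm). Leave alone. Origin: centre of its underside.

How it is judged:
On the way, in this order (a step that is already met when the one before it is completed fails the run):
1. the board lies flat and square with its whole hole over the caddy's mouth, the lemon half still on the board (y of board_hole in the frame of caddy between -0.016 and 0.016 m and x of board_hole in the frame of caddy between -0.048 and 0.048 m and angle between the y axis of board and the y axis of caddy, either way round below 0.12 rad and angle between board's own z axis and vertical below 0.05 rad and linear speed of board below 0.02 m/s and height (world z) of lemon_half above 0.008 m), for 0.3 s.
2. the lemon half has dropped into the caddy (x of lemon_half in the frame of caddy between -0.096 and 0.096 m and y of lemon_half in the frame of caddy between -0.056 and 0.056 m and z of lemon_half in the frame of caddy between 0 and 0.08 m), for 0.2 s.
At the end, for the whole second after the job is handed in: The board lies still and flat, its long side within 0.12 rad of square to the edge, the centre of its hole within 16 mm (across the edge) and 48 mm (along the edge) of the centre of the caddy's mouth, so that the whole hole is over the mouth; the lemon half lies inside the caddy (all of step 2 and y of board_hole in the frame of caddy between -0.016 and 0.016 m and x of board_hole in the frame of caddy between -0.048 and 0.048 m and angle between the y axis of board and the y axis of caddy, either way round below 0.12 rad and angle between board's own z axis and vertical below 0.05 rad and linear speed of board below 0.02 m/s); the robot touches nothing.
It fails at once if the board is lifted or tipped (12 mm or 0.1 rad) (height (world z) of board above 0.012 m or angle between board's own z axis and vertical above 0.1 rad).
It fails at once if the lemon half is lifted off the board (more than 26 mm) (height (world z) of lemon_half above 0.04 m).
It fails at once if another thing on the worktop is shoved more than 20 mm or knocked over (distance of any of spice_right, spice_mid, salt_shaker, pepper_mill, jam_jar, egg_timer, teaspoon from where it was at the start of the episode above 0.02 m or angle between any of spice_right, spice_mid, salt_shaker, pepper_mill, jam_jar, egg_timer, teaspoon's own z axis and vertical above 0.35 rad).
It also fails if it takes over 51 s, if anything falls off the work surface, if the arm or the gripper's body presses on something with over 40 N, if the wrist force passes 120 N, or if a joint passes its speed limit or range.

## Working session

There is one attempt and no reset: what is moved stays moved. The work goes in short steps, Python scripts to look and compute and a tool call to move; the robot and the scene stay as the last step left them, time stands still between calls to the robot, and variables do not carry over. Pictures are saved under pics/ and viewed, at most 10 in all, crops included, and the job is handed in when it is done.

Besides the shell and the picture viewer there is one more tool, called after ">>>" in YAML: its name, and indented under it one key for each argument. move_arm: Moves the arm, as the interface text tells. Its arguments: {"type":"object","properties":{"deltas":{"type":"array"},"newtons":{"type":"number"}},"required":["deltas"]}

```bash
ls; mkdir -p pics; cat > h.py <<'E'
import numpy as np, cv2
from bench import r
def cal(n):
    c=r.calibration(n); f=192/np.tan(np.radians(c["fovy"])/2); return c,f
def ray(n,uv):
    c,f=cal(n); uv=np.atleast_2d(np.array(uv,float))
    d=np.c_[(uv[:,0]-c["cx"])/f,(uv[:,1]-c["cy"])/f]; s=d.copy()
    for _ in range(20): s=d/(1+c["k1"]*(s**2).sum(1,keepdims=True))
    M=np.linalg.inv(np.array(c["world_to_cam"])); v=np.c_[s[:,0],-s[:,1],-np.ones(len(s))]
    return M[:3,3],v@M[:3,:3].T
def onplane(n,uv,z):
    o,d=ray(n,uv); t=(z-o[2])/d[:,2]; return o+d*t[:,None]
def cloud(n,D):
    h,w=D.shape; u,v=np.meshgrid(np.arange(w),np.arange(h))
    o,d=ray(n,np.c_[u.ravel(),v.ravel()]); return (o+d*D.ravel()[:,None]).reshape(h,w,3)
E
python3 - <<'E'
from h import *
for n in("side","top"):
    p,d=r.grab_frame(n); np.savez(f"pics/{n}0.npz",p=p,d=d)
    c,f=cal(n); print(n,f,c["k1"],np.round(np.linalg.inv(c["world_to_cam"]),3).tolist())
    cv2.imwrite(f"pics/{n}0.png",cv2.cvtColor(p,cv2.COLOR_RGB2BGR))
print(r.observe())
E
```

```text
pics
side 385.5803993241921 -0.004681086569684555 [[0.985, 0.146, -0.097, 0.442], [-0.175, 0.846, -0.503, -0.558], [0.008, 0.512, 0.859, 0.837], [0.0, 0.0, 0.0, 1.0]]
top 412.6848664676596 0.021441294975694615 [[0.008, 0.999, -0.051, 0.468], [-1.0, 0.008, 0.001, -0.069], [0.001, 0.051, 0.999, 1.116], [0.0, 0.0, 0.0, 1.0]]
{'clock': 0.1, 'q': array([ 1.22297958,  0.39913792,  0.04502132,  1.53777006, -0.01873664,
        1.20693223, -0.05068341]), 'joint_velocities': array([-0.00060287, -0.00161893,  0.00012648, -0.00361454, -0.00053976,
        0.0006951 ,  0.00056021]), 'effort': array([ 3.85542487e-03, -4.76263011e+01,  1.37034550e+00, -2.54950780e+01,
        1.20371167e-02,  5.07006043e-03, -3.41138207e-05]), 'position': array([ 0.15996497, -0.62940051,  0.23034706]), 'tool_rot': array([-3.11550156e+00, -3.89810848e-01,  4.89934497e-04]), 'wrist_force': array([-0.25142464,  0.78572513, -0.13930564]), 'wrist_torque': array([0.01598632, 0.02064875, 0.01056058]), 'finger_force': 0.0, 'opening': 0.9999335768559523}
```

View pics/top0.png

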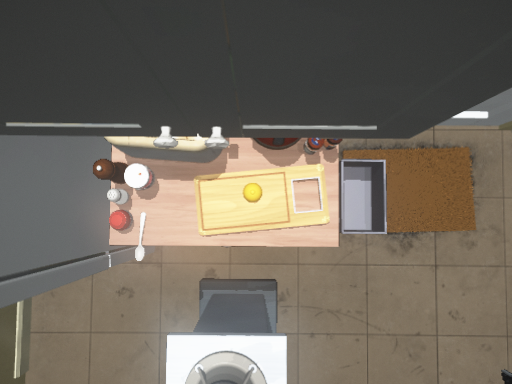

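View pics/side0.png

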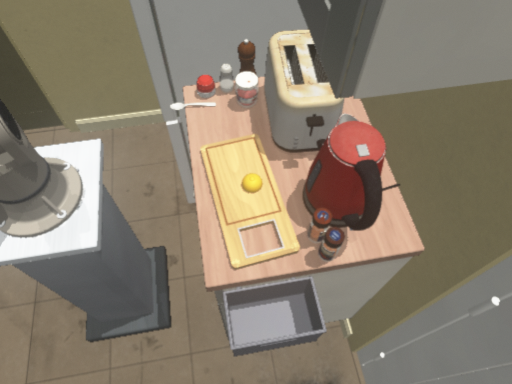

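The top view shows the board (u 195–328, v 165–235) with its hole at about (307,195). The lemon is at (252,192), the caddy mouth at (364,197) and the spice jars at (315,143) and (333,140). The side view agrees, and the arm is out of the way.

```bash
cat >> h.py <<'E'
def meas(tag,show=True):
    p,d=r.grab_frame("top"); np.savez(f"pics/{tag}.npz",p=p,d=d)
    return analyse(p,d)
def analyse(p,d):
    P=cloud("top",d); hsv=cv2.cvtColor(p,cv2.COLOR_RGB2HSV); out={}
    H,S,V=[hsv[...,i].astype(int) for i in range(3)]
    ok=(d>0)&(P[...,0]>.3)&(P[...,0]<.75)
    # lemon
    lem=(H>22)&(H<32)&(S>225)&ok
    n,l,st,ce=cv2.connectedComponentsWithStats(lem.astype(np.uint8))
    if n>1:
        i=1+np.argmax(st[1:,4]); m=l==i
        out["lemon"]=(np.round(onplane("top",[ce[i]],.024)[0],4),st[i,4],np.round(P[m][:,2].max(),3))
    bm=ok&(H>17)&(H<32)&(S>70)&(V>120)&(abs(P[...,2]-.014)<.03)&(P[...,1]>-.6)&(P[...,1]<.25)&(P[...,0]<.62)
    bm=cv2.morphologyEx(bm.astype(np.uint8),cv2.MORPH_OPEN,np.ones((3,3)))
    cs,_=cv2.findContours(bm,cv2.RETR_EXTERNAL,cv2.CHAIN_APPROX_NONE)
    c=max(cs,key=cv2.contourArea); w=onplane("top",c[:,0],.014)[:,:2]
    (cx,cy),(a,b),ang=cv2.minAreaRect((w*1000).astype(np.float32))
    box=cv2.boxPoints(((cx,cy),(a,b),ang)); 
    e=[box[1]-box[0],box[2]-box[1]]; L=max(e,key=np.linalg.norm); L=L if L[1]>0 else -L
    u=L/np.linalg.norm(L); ctr=np.array([cx,cy])
    out["board"]=(np.round(ctr,1),sorted((round(a),round(b))),"yaw",round(float(np.arctan2(-u[0],u[1])),3))
    out["hole_est"]=np.round(ctr-122*u,1); out["box"]=np.round(box,0).tolist()
    return out
E
python3 - <<'E'
from h import *
z=np.load("pics/top0.npz");p,d=z["p"],z["d"]
for k,v in analyse(p,d).items(): print(k,v)
P=cloud("top",d)
# hole: low points within board
m=(P[...,2]<-.03)&(P[...,2]>-.2)&(P[...,1]<-.25)&(P[...,1]>-.5)&(P[...,0]>.3)&(P[...,0]<.7)
print("caddy inner",P[m].min(0),P[m].max(0))
m=(abs(P[...,2]+.015)<.012)&(P[...,1]<-.29)&(P[...,1]>-.5)&(P[...,0]>.25)&(P[...,0]<.75)
q=P[m];print("rim",m.sum(),np.percentile(q,[1,50,99],axis=0).round(3).tolist())
m=(P[...,2]>.06)&(P[...,2]<.3)&(P[...,0]<.8)&(P[...,0]>.3)
n,l,st,ce=cv2.connectedComponentsWithStats(m.astype(np.uint8))
for i in range(1,n):
    if st[i,4]>15: q=P[l==i];print(st[i,4],q.min(0).round(3),q.max(0).round(3))
s=np.load("pics/side0.npz");P=cloud("side",s["d"])
m=(P[...,2]>.03)&(P[...,2]<.12)&(P[...,0]<.66)&(P[...,0]>.3)&(abs(P[...,1])<.3)
n,l,st,ce=cv2.connectedComponentsWithStats(m.astype(np.uint8))
for i in range(1,n):
    if st[i,4]>15: q=P[l==i];print("s",st[i,4],ce[i].round(),q.min(0).round(3),q.max(0).round(3))
m=(abs(P[...,2]+.015)<.006)&(P[...,1]<-.3)&(P[...,1]>-.5)&(P[...,0]>.25)&(P[...,0]<.75)
q=P[m];print("srim",m.sum(),np.percentile(q,[1,50,99],axis=0).round(3).tolist())
for n,uv in(("top",[[342,161],[385,161],[385,233],[342,233]]),("side",[[225,291],[312,278],[322,326],[231,350]])): print(n,onplane(n,uv,-.015).round(3).tolist())
E
```

```text
board (array([507.3, -41.3]), [128, 228], 'yaw', 0.105)
hole_est [ 520.2 -162.6]
box [[432.0, 65.0], [455.0, -161.0], [583.0, -148.0], [559.0, 79.0]]
caddy inner [ 0.42371141 -0.42768122 -0.15127802] [ 0.62331597 -0.30906572 -0.03002274]
rim 740 [[0.422, -0.432, -0.026], [0.522, -0.369, -0.016], [0.627, -0.293, -0.003]]
8576 [0.3   0.396 0.06 ] [0.668 0.417 0.3  ]
1799 [0.608 0.021 0.06 ] [0.652 0.274 0.192]
199 [ 0.65  -0.176  0.06 ] [ 0.668 -0.079  0.128]
318 [ 0.634 -0.286  0.06 ] [ 0.666 -0.199  0.11 ]
489 [0.552 0.267 0.06 ] [0.601 0.314 0.162]
544 [0.533 0.195 0.06 ] [0.595 0.257 0.09 ]
167 [0.5   0.268 0.06 ] [0.533 0.3   0.092]
s 841 [246.  80.] [0.531 0.189 0.03 ] [0.602 0.296 0.119]
s 947 [279. 122.] [0.606 0.008 0.03 ] [0.66  0.256 0.12 ]
s 268 [225.  75.] [0.494 0.262 0.03 ] [0.536 0.294 0.091]
s 241 [204.  83.] [0.427 0.254 0.03 ] [0.478 0.3   0.058]
s 325 [311. 188.] [ 0.649 -0.17   0.031] [ 0.66  -0.094  0.12 ]
s 232 [251. 181.] [ 0.506 -0.089  0.03 ] [ 0.551 -0.044  0.046]
s 666 [321. 231.] [ 0.633 -0.29   0.03 ] [ 0.66  -0.203  0.109]
srim 1169 [[0.402, -0.433, -0.02], [0.528, -0.358, -0.016], [0.728, -0.3, -0.01]]
top [[0.62, -0.311, -0.015], [0.621, -0.429, -0.015], [0.423, -0.428, -0.015], [0.422, -0.311, -0.015]]
side [[0.428, -0.311, -0.015], [0.625, -0.316, -0.015], [0.62, -0.421, -0.015], [0.423, -0.434, -0.015]]
```

```bash
sed -i 's/(S>70)&(V>120)/(S>85)\&(V>110)/; s/MORPH_OPEN,np.ones((3,3))/MORPH_CLOSE,np.ones((7,7))/' h.py
python3 - <<'E'
from h import *
z=np.load("pics/top0.npz");p,d=z["p"],z["d"]
for k,v in analyse(p,d).items(): print(k,v)
hsv=cv2.cvtColor(p,cv2.COLOR_RGB2HSV)
for uv in [(252,192),(198,190),(320,180),(240,150),(240,240),(307,195),(260,225)]: print(uv,hsv[uv[1],uv[0]],d[uv[1],uv[0]])
print(onplane("top",[[195,177],[325,165],[329,222],[203,235],[307,195]],.014).round(3).tolist(),onplane("top",[[252,192]],.024).round(3), r.hold_point_z)
cv2.imwrite("pics/crop.png",cv2.resize(cv2.cvtColor(p[130:260,100:400],cv2.COLOR_RGB2BGR),(780,338)))
E
```

```text
board (array([512. , -88.7]), [160, 349], 'yaw', 0.104)
hole_est [ 524.6 -210.1]
box [[415.0, 76.0], [451.0, -270.0], [609.0, -254.0], [573.0, 93.0]]
(252, 192) [ 29 140 253] 1.074627
(198, 190) [ 18 105 230] 1.1054739
(320, 180) [ 24  58 250] 1.1070453
(240, 150) [ 12  69 229] 1.1210696
(240, 240) [ 13  71 229] 1.1110185
(307, 195) [ 12  70 228] 1.1231
(260, 225) [ 19 106 234] 1.1042583
[[0.57, 0.089, 0.014], [0.605, -0.26, 0.014], [0.452, -0.27, 0.014], [0.415, 0.065, 0.014], [0.524, -0.211, 0.014]] [[ 0.53  -0.064  0.024]] 0.0187
```

View pics/crop.png

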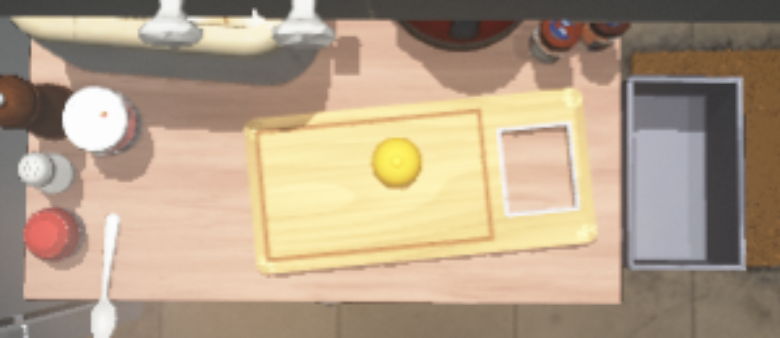

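>>> move_arm:
  deltas:
    - [1,[25,15,0],4]
    - [1,[40,30,0],8]
    - [1,[40,35,0],8]
    - [1,[40,35,0],8]
    - [1,[40,35,0],8]
    - [1,[40,35,0],8]
    - [1,[30,40,0],8]
    - [1,[20,40,0],8]
    - [1,[15,40,0],8]
    - [1,[10,40,0],6]
    - [1,[10,40,0],4]
    - [1,[10,40,0],0]
    - [1,[10,40,0],0]
    - [1,[0,40,0],0]
    - [1,[0,40,0],0]

```text
clock: 1.6
position: [0.4803, -0.0906, 0.2311]
tool_rot: [-2.175, -2.267, 0.0]
wrist_force: [0.3, 0.4, -0.1]
opening: 0.997
finger_force: 0.0
```

The board fits its true size (160 x 349), centred at (512,-89) mm with yaw 0.104. The hole is at y = -210 and the mouth centre at (522,-370), so the board has to go about 160 mm towards -y. The crop shows nothing in the way: jam jar at (100,118), spice jars at (560,38) and (605,30).

>>> move_arm:
  deltas:
    - [1,[10,40,0],-2.4]
    - [1,[10,40,-10],0]
    - [1,[5,40,-20],0]
    - [1,[0,40,-30],0]
    - [1,[0,35,-30],0]
    - [1,[0,20,-30],0]
    - [1,[0,5,-30],0]
    - [1,[0,0,-20],0]
    - [1,[0,0,-15],0]
    - [1,[0,0,0],0]
    - [1,[0,0,0],0]

```text
clock: 2.7
position: [0.5059, 0.1268, 0.0468]
tool_rot: [2.224, 2.219, 0.001]
wrist_force: [-0.2, 1.1, -0.7]
opening: 1.0
finger_force: 0.0
```

>>> move_arm:
  deltas:
    - [1,[6,0,-15],0]
    - [1,[0,5,-12],0]
    - [1,[0,0,-5],0]
    - [1,[0,0,-3],0]
    - [1,[0,0,-3],0]
    - [1,[0,0,-2],0]
    - [1,[0,0,0],0]
    - [1,[0,0,0],0]

```text
clock: 3.5
position: [0.5117, 0.1317, 0.0065]
tool_rot: [2.224, 2.218, 0.0]
wrist_force: [0.5, 0.8, 0.1]
opening: 1.0
finger_force: 0.0
```

```bash
python3 - <<'E'
from h import *
p,d=r.grab_frame("side")
print(r.observe()["wrist_force"],r.observe()["position"])
cv2.imwrite("pics/s1.png",cv2.resize(cv2.cvtColor(p[60:280,140:340],cv2.COLOR_RGB2BGR),None,fx=2.7,fy=2.7))
E
```

```text
[ 0.02827805 -0.14398674  0.05516057] [0.51178121 0.13171669 0.00656874]
```

View pics/s1.png

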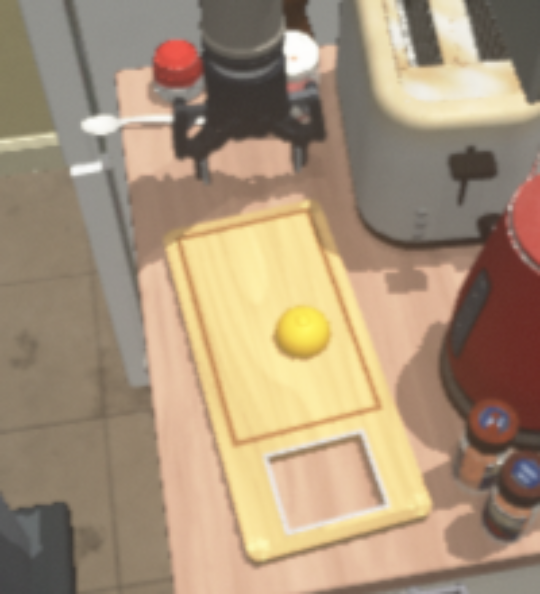

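The fingertips at (205,180) and (300,170) are clear behind the board and still seem to hover. I'll lower in small steps until the force shows contact.

>>> move_arm:
  deltas:
    - [1,[0,0,-3],0]
    - [1,[0,0,-3],0]
    - [1,[0,0,-2],0]
    - [1,[0,0,0],0]
    - [1,[0,0,0],0]

```text
clock: 4.05
position: [0.5115, 0.1317, -0.0018]
tool_rot: [-2.224, -2.219, 0.0]
wrist_force: [0.1, -0.3, -0.8]
opening: 1.0
finger_force: 0.0
```

>>> move_arm:
  deltas:
    - [1,[0,0,-2],0]
    - [1,[0,0,-2],0]
    - [1,[0,0,-1],0]
    - [1,[0,0,0],0]
    - [1,[0,0,0],0]

```text
clock: 4.55
position: [0.5116, 0.1317, -0.0067]
tool_rot: [2.224, 2.219, 0.0]
wrist_force: [0.7, -0.4, -0.1]
opening: 1.002
finger_force: 0.0
```

>>> move_arm:
  deltas:
    - [1,[0,-8,0],0]
    - [1,[0,-8,0],0]
    - [1,[0,-4,0],0]
    - [1,[0,-3,0],0]
    - [1,[0,-3,0],0]
    - [1,[0,-3,0],0]
    - [1,[0,-3,0],0]
    - [1,[0,-3,0],0]
    - [1,[0,-3,0],0]
    - [1,[0,-3,0],0]
    - [1,[0,-4,0],0]
    - [1,[0,-4,0],0]
    - [1,[0,-5,0],0]
    - [1,[0,-5,0],0]
    - [1,[0,-5,0],0]
    - [1,[0,-5,0],0]
    - [1,[0,-5,0],0]
    - [1,[0,-4,0],0]
    - [1,[0,-3,0],0]
    - [1,[0,-2,0],0]

```text
clock: 6.55
position: [0.5117, 0.0484, -0.0066]
tool_rot: [2.224, 2.218, 0.0]
wrist_force: [0.8, 2.3, 0.0]
opening: 0.995
finger_force: 1.4
```

```bash
sed -i 's/H>22)&(H<32)&(S>225)&ok/H>22)\&(H<34)\&(S>115)\&ok\&(P[...,2]>.022)\&(P[...,2]<.055)\&(P[...,1]<.1)/' h.py
python3 - <<'E'
from h import *
for k,v in meas("t1").items(): print(k,v)
print(r.observe()["wrist_force"],r.observe()["position"])
z=np.load("pics/top0.npz"); print(analyse(z["p"],z["d"])["lemon"])
E
```

```text
lemon (array([ 0.5213, -0.1163,  0.024 ]), np.int32(240), np.float64(0.045))
board (array([ 499.1, -140. ]), [159, 346], 'yaw', 0.034)
hole_est [ 503.3 -261.9]
box [[414.0, 30.0], [425.0, -315.0], [585.0, -310.0], [573.0, 35.0]]
[0.33969408 1.68577333 0.95241142] [ 0.51169053  0.04813214 -0.00662769]
(array([ 0.5328, -0.0641,  0.024 ]), np.int32(240), np.float64(0.048))
```

>>> move_arm:
  deltas:
    - [1,[0,-2,0],0]
    - [1,[0,-3,0],0]
    - [1,[0,-4,0],0]
    - [1,[0,-5,0],0]
    - [1,[0,-6,0],0]
    - [1,[0,-6,0],0]
    - [1,[0,-6,0],0]
    - [1,[0,-6,0],0]
    - [1,[0,-6,0],0]
    - [1,[0,-6,0],0]
    - [1,[0,-6,0],0]
    - [1,[0,-6,0],0]
    - [1,[0,-6,0],0]
    - [1,[0,-6,0],0]
    - [1,[0,-6,0],0]
    - [1,[0,-5,0],0]
    - [1,[0,-4,0],0]
    - [1,[0,-3,0],0]
    - [1,[0,-2,0],0]
    - [1,[0,0,0],0]

```text
clock: 8.6
position: [0.5115, -0.0459, -0.0067]
tool_rot: [2.224, 2.218, -0.001]
wrist_force: [-0.0, 2.6, 1.5]
opening: 1.001
finger_force: 1.1
```

```bash
python3 - <<'E'
from h import *
for k,v in meas("t2").items(): print(k,v)
print(r.observe()["wrist_force"],r.observe()["position"])
E
```

```text
lemon (array([ 0.5153, -0.2094,  0.024 ]), np.int32(237), np.float64(0.046))
board (array([ 491.9, -248.5]), [158, 316], 'yaw', -0.001)
hole_est [ 491.8 -370.5]
box [[413.0, -406.0], [571.0, -406.0], [571.0, -91.0], [413.0, -91.0]]
[0.58229461 1.8659619  1.47500183] [ 0.51153079 -0.04587612 -0.00669096]
```

>>> move_arm:
  deltas:
    - [1,[0,-2,0],0]
    - [1,[0,-3,0],0]
    - [1,[0,-4,0],0]
    - [1,[0,-3,0],0]
    - [1,[0,-2,0],0]
    - [1,[0,-1,0],0]
    - [1,[0,0,0],0]

```text
clock: 9.35
position: [0.5116, -0.0608, -0.0067]
tool_rot: [2.224, 2.218, -0.0]
wrist_force: [0.2, 1.3, 1.5]
opening: 1.003
finger_force: 1.2
```

```bash
python3 - <<'E'
from h import *
for k,v in meas("t3").items(): print(k,v)
z=np.load("pics/t3.npz");p=z["p"];P=cloud("top",z["d"])
# hole through the board: deep points seen in hole
m=(P[...,2]<-.05)&(P[...,0]>.43)&(P[...,0]<.56)
n,l,st,ce=cv2.connectedComponentsWithStats(m.astype(np.uint8))
for i in range(1,n):
    if st[i,4]>100:
        x,y,w,h,a=st[i]; print(a,onplane("top",[[x-.5,y-.5],[x+w-.5,y+h-.5]],.014).round(4).tolist())
print(r.observe()["position"])
cv2.imwrite("pics/t3.png",cv2.resize(cv2.cvtColor(p[130:260,200:420],cv2.COLOR_RGB2BGR),None,fx=3.5,fy=3.5))
E
```

```text
lemon (array([ 0.5151, -0.2244,  0.024 ]), np.int32(244), np.float64(0.046))
board (array([ 492. , -266.9]), [158, 310], 'yaw', -0.002)
hole_est [ 491.8 -388.9]
box [[413.0, -422.0], [571.0, -422.0], [571.0, -112.0], [413.0, -112.0]]
911 [[0.5554, 0.3776, 0.014], [0.4335, 0.3134, 0.014]]
794 [[0.5343, -0.3329, 0.014], [0.4495, -0.3989, 0.014]]
3341 [[0.5189, -0.4234, 0.014], [0.4474, -0.7512, 0.014]]
[ 0.51157437 -0.06079364 -0.00668847]
```

View pics/t3.png

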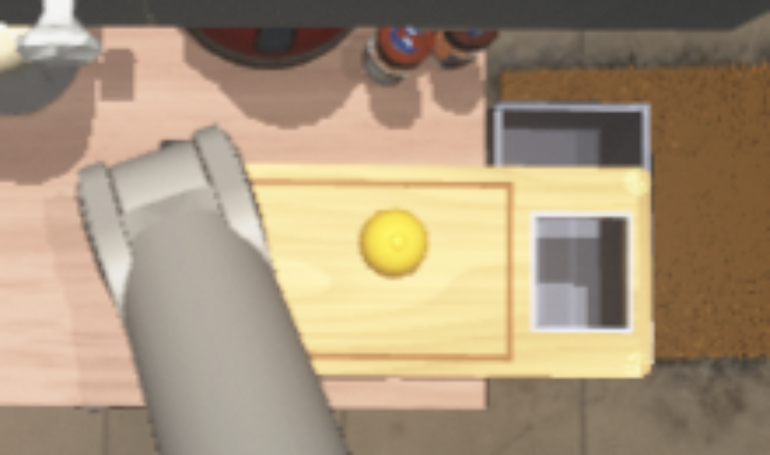

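The hole centre is at about (492,-367) against the mouth centre (522,-370), and the board is square, so step 1 is met. I'll back off, rise, go behind the lemon at (515,-224) with part-open fingers as a cradle, turned about -9° towards the hole.

>>> move_arm:
  deltas:
    - [1,[0,5,0],0]
    - [1,[0,15,0],0]
    - [1,[0,5,20],0]
    - [0.35,[0,0,40],0]
    - [0.35,[3,-20,20],-3]
    - [0.35,[3,-40,5],-3]
    - [0.35,[3,-45,0],-3]
    - [0.35,[0,-20,0],0]
    - [0.35,[0,0,0],0]
    - [0.35,[0,0,0],0]

```text
clock: 10.4
position: [0.5201, -0.1605, 0.0781]
tool_rot: [-2.392, -2.036, 0.001]
wrist_force: [-0.1, 0.4, -0.1]
opening: 0.348
finger_force: 0.0
```

```bash
python3 - <<'E'
from h import *
p,d=r.grab_frame("side");P=cloud("side",d);o=r.observe();t=o["position"];print(t,o["opening"],o["tool_rot"])
m=(abs(P[...,0]-t[0])<.06)&(abs(P[...,1]-t[1])<.045)&(P[...,2]>.055)&(P[...,2]<t[2]+.06)
v,u=np.nonzero(m);q=P[m]; print(np.sort(q[:,2])[:40].round(4)); k=q[:,2]<q[:,2].min()+.02
print(q[k].min(0).round(3),q[k].max(0).round(3))
for a in range(0,40,4):
    s=q[(q[:,2]>q[:,2].min()+a/1000)&(q[:,2]<q[:,2].min()+(a+4)/1000)]
    if len(s): print(a,len(s),np.unique(s[:,0].round(2)),s[:,1].mean().round(4))
cv2.imwrite("pics/s4.png",cv2.resize(cv2.cvtColor(p[100:270,180:380],cv2.COLOR_RGB2BGR),None,fx=3.5,fy=3.5))
E
```

```text
[ 0.52029608 -0.15930293  0.07814565] 0.3489969709831991 [-2.38969868e+00 -2.03827415e+00  3.07396550e-04]
[0.0774 0.0793 0.0826 0.0833 0.0836 0.0838 0.0841 0.0847 0.0851 0.0853
 0.0854 0.0855 0.0861 0.0861 0.0862 0.0862 0.0864 0.0865 0.0868 0.0878
 0.088  0.0888 0.0891 0.0896 0.0906 0.0907 0.091  0.0912 0.0913 0.0917
 0.0919 0.0919 0.0922 0.0923 0.093  0.0936 0.0937 0.0937 0.0942 0.0944]
[ 0.492 -0.176  0.077] [ 0.546 -0.152  0.097]
0 1 [0.53] -0.1668
4 9 [0.5  0.53 0.54] -0.1687
8 12 [0.49 0.5  0.53 0.54 0.55] -0.1681
12 12 [0.49 0.5  0.53 0.54] -0.1665
16 12 [0.49 0.5  0.54 0.55] -0.1679
20 10 [0.49 0.5  0.53 0.54 0.55] -0.1701
24 9 [0.5  0.53 0.54] -0.1703
28 11 [0.49 0.5  0.54 0.55] -0.1694
32 5 [0.5  0.53 0.54] -0.172
36 11 [0.49 0.5  0.53 0.54] -0.1707
```

View pics/s4.png

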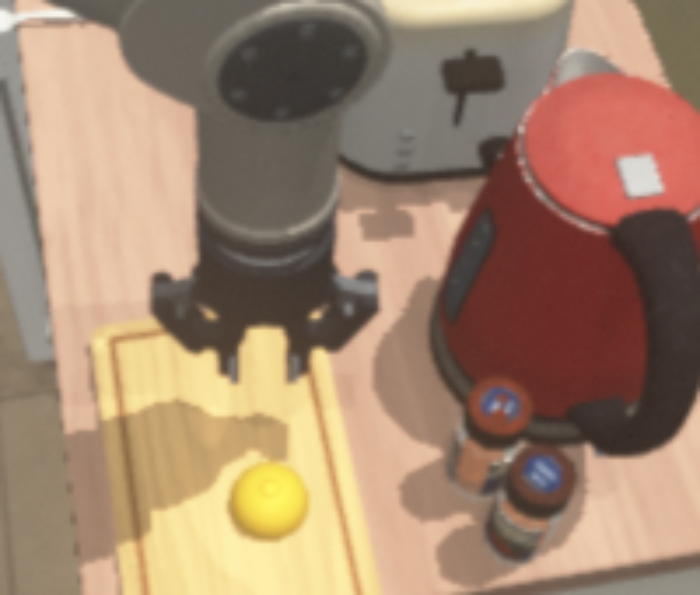

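The picture shows the hand squarely behind the lemon (268,500), with the fingertips at (230,378) and (293,375). The tips sit about 4 mm above the TCP at this opening. I'll lower to TCP z ≈ 15 mm.

>>> move_arm:
  deltas:
    - [0.35,[2,-2,-15],0]
    - [0.35,[2,-3,-20],0]
    - [0.35,[0,0,-15],0]
    - [0.35,[0,0,-7],0]
    - [0.35,[0,0,-3],0]
    - [0.35,[0,0,-2],0]
    - [0.35,[0,0,0],0]
    - [0.35,[0,0,0],0]

```text
clock: 11.25
position: [0.5251, -0.1654, 0.0169]
tool_rot: [2.391, 2.037, 0.001]
wrist_force: [-0.4, -1.1, 0.6]
opening: 0.352
finger_force: 0.0
```

>>> move_arm:
  deltas:
    - [0.35,[-1,-6,-2],0]
    - [0.35,[-1,-8,0],0]
    - [0.35,[-1,-5,0],0]
    - [0.35,[0,-3,0],0]
    - [0.35,[-1,-3,0],0]
    - [0.35,[0,-3,0],0]
    - [0.35,[-1,-4,0],0]
    - [0.35,[-1,-5,0],0]
    - [0.35,[-1,-6,0],0]
    - [0.35,[-1,-6,0],0]
    - [0.35,[-1,-6,0],0]
    - [0.35,[-1,-6,0],0]
    - [0.35,[-1,-6,0],0]
    - [0.35,[-1,-6,0],0]
    - [0.35,[-1,-5,0],0]
    - [0.35,[-1,-4,0],0]
    - [0.35,[0,-3,0],0]
    - [0.35,[0,-2,0],0]
    - [0.35,[0,0,0],0]

```text
clock: 13.15
position: [0.5106, -0.2526, 0.0143]
tool_rot: [2.392, 2.037, 0.0]
wrist_force: [-0.7, 0.4, -0.5]
opening: 0.349
finger_force: 0.0
```

```bash
cat > chk.py <<'E'
from h import *
import sys
for k,v in meas(sys.argv[1]).items(): print(k,v)
P=cloud("top",np.load(f"pics/{sys.argv[1]}.npz")["d"])
m=(P[...,2]<-.05)&(P[...,0]>.43)&(P[...,0]<.56)&(P[...,1]<-.3)
n,l,st,ce=cv2.connectedComponentsWithStats(m.astype(np.uint8))
for i in range(1,n):
    if st[i,4]>100:
        x,y,w,h,a=st[i]; print(a,onplane("top",[[x-.5,y-.5],[x+w-.5,y+h-.5]],.014).round(4).tolist())
p,d=r.grab_frame("side");P=cloud("side",d);hsv=cv2.cvtColor(p,cv2.COLOR_RGB2HSV)
m=(hsv[...,0]>22)&(hsv[...,0]<34)&(hsv[...,1]>150)&(P[...,0]>.4)&(P[...,0]<.6)
n,l,st,ce=cv2.connectedComponentsWithStats(m.astype(np.uint8))
for i in range(1,n):
    if st[i,4]>30: q=P[l==i];print("side yellow",st[i],q.min(0).round(3),q.max(0).round(3))
cv2.imwrite(f"pics/{sys.argv[1]}s.png",cv2.resize(cv2.cvtColor(p[130:370,160:400],cv2.COLOR_RGB2BGR),None,fx=2.4,fy=2.4))
print(r.observe()["position"],r.observe()["wrist_force"])
E
python3 chk.py t5
```

```text
board (array([ 493.2, -179. ]), [158, 213], 'yaw', 0.008)
hole_est [ 494.2 -301. ]
box [[414.0, -73.0], [415.0, -286.0], [573.0, -285.0], [571.0, -72.0]]
3342 [[0.5189, -0.4234, 0.014], [0.4474, -0.7512, 0.014]]
side yellow [251 261  19  17 214] [ 0.442 -0.558  0.026] [ 0.53  -0.275  0.837]
[ 0.51067442 -0.25221816  0.01436132] [-0.03945618 -0.15201988  0.4197263 ]
```

View pics/t5s.png

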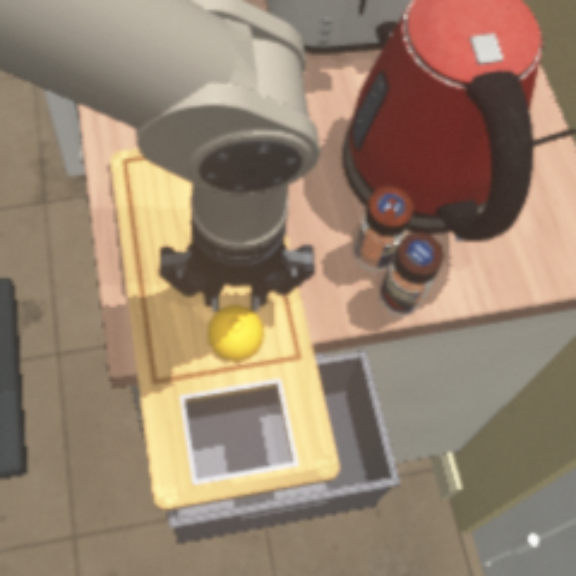

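The lemon (236,333) sits centred in the cradle and is heading for the hole (240,430). The board is undisturbed, so I'll carry on.

>>> move_arm:
  deltas:
    - [0.35,[0,-2,0],0]
    - [0.35,[-1,-4,0],0]
    - [0.35,[-1,-6,0],0]
    - [0.35,[-1,-6,0],0]
    - [0.35,[-1,-6,0],0]
    - [0.35,[-1,-6,0],0]
    - [0.35,[-1,-6,0],0]
    - [0.35,[-1,-6,0],0]
    - [0.35,[-1,-6,0],0]
    - [0.35,[-1,-6,0],0]
    - [0.35,[-1,-6,0],0]
    - [0.35,[-1,-6,0],0]
    - [0.35,[-1,-6,0],0]
    - [0.35,[-1,-5,0],0]
    - [0.35,[0,-4,0],0]
    - [0.35,[0,-2,0],0]
    - [0.35,[0,0,0],0]

```text
clock: 14.95
position: [0.4976, -0.3356, 0.0143]
tool_rot: [2.392, 2.037, 0.0]
wrist_force: [0.1, 0.0, 0.1]
opening: 0.35
finger_force: 0.0
```

```bash
python3 chk.py t6
```

```text
board (array([ 491.9, -233.4]), [158, 323], 'yaw', -0.002)
hole_est [ 491.6 -355.4]
box [[413.0, -395.0], [571.0, -395.0], [571.0, -72.0], [413.0, -72.0]]
2151 [[0.5172, -0.5374, 0.014], [0.4474, -0.7512, 0.014]]
[ 0.49771397 -0.33499637  0.01433508] [-0.21075224 -0.42268735 -0.67177904]
```

View pics/t6s.png

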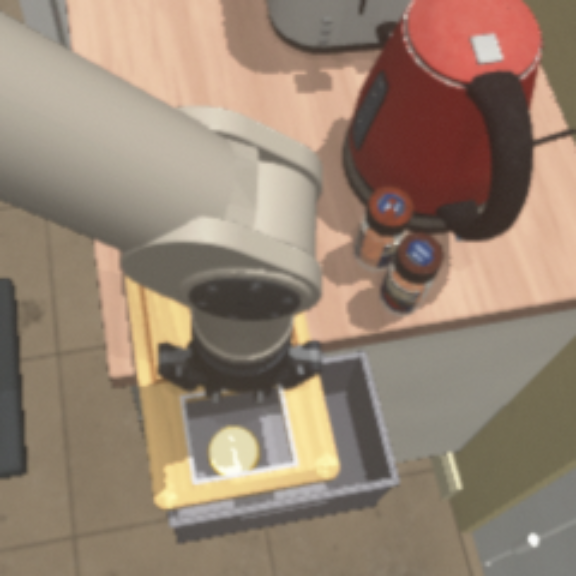

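The lemon has dropped and lies upside down, cut face up, in the caddy at (233,452). I'll rise straight up clear of everything and check the board.

>>> move_arm:
  deltas:
    - [0.35,[0,0,10],0]
    - [0.35,[0,0,30],0]
    - [0.35,[0,0,40],0]
    - [0.35,[0,0,40],0]
    - [0.35,[-20,20,30],0]
    - [0.35,[-20,40,0],0]
    - [0.35,[0,40,0],0]
    - [0.35,[0,40,0],0]
    - [0.35,[0,0,0],0]
    - [0.35,[0,0,0],0]

```text
clock: 16.05
position: [0.4579, -0.1944, 0.1652]
tool_rot: [2.387, 2.04, -0.0]
wrist_force: [-0.7, 0.2, 0.6]
opening: 0.349
finger_force: 0.0
```

```bash
python3 chk.py t7; python3 - <<'E'
from h import *
z=np.load("pics/t7.npz");p=z["p"];P=cloud("top",z["d"])
q=P[160:235,335:390][P[160:235,335:390][...,2]<-.03]; print(q.min(0),q.max(0))
cv2.imwrite("pics/t7.png",cv2.resize(cv2.cvtColor(p[130:260,200:420],cv2.COLOR_RGB2BGR),None,fx=3.5,fy=3.5))
E
```

```text
board (array([ 492.4, -246.2]), [158, 351], 'yaw', -0.001)
hole_est [ 492.3 -368.2]
box [[414.0, -422.0], [571.0, -422.0], [571.0, -71.0], [414.0, -70.0]]
287 [[0.5343, -0.3329, 0.014], [0.4495, -0.3989, 0.014]]
3338 [[0.5189, -0.4234, 0.014], [0.4474, -0.7512, 0.014]]
[ 0.45767446 -0.19640241  0.16476358] [-0.2688308  -0.07873425  0.4616292 ]
[ 0.38326092 -0.73419446 -0.92115595] [ 0.74643986 -0.30919455 -0.03006373]
```

View pics/t7.png

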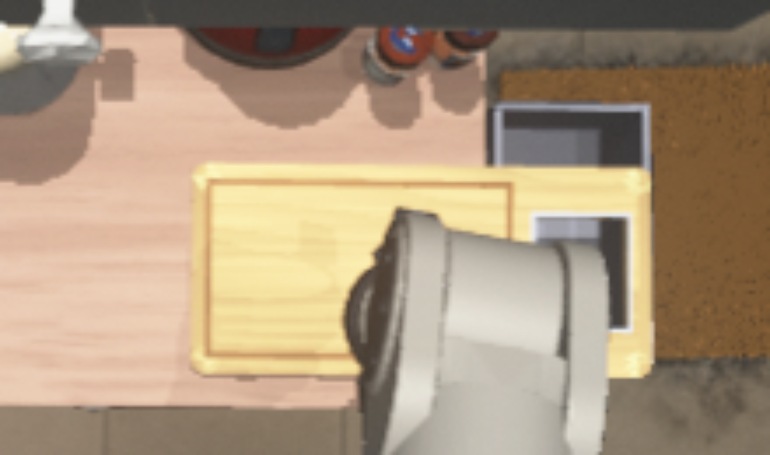

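The board is unchanged and square: its hole is at (492,-368), 2 mm across and -30 mm along from the mouth centre. The arm is clear and the lemon is inside the caddy.

```bash
python3 -c "
from bench import r
print(r.close_job())"
```

```text
the job is handed in; nothing more can be done
None
```

The board lies square over the edge with its whole hole above the caddy's mouth (about 2 mm off centre across the edge, 30 mm along it), the lemon half is in the caddy, and I handed the job in at about 16 s; the hand-in gave no verdict.

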